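# Put the hearth drawer tray in order

## Task

Tidy the grey drawer tray on the hearth: stand the silver can that was left in it upright on the wooden board, midway between the bottle and the jar and in line with them, and lay the steel opener and the scraper flat on the tray floor, each in the compartment cut to its outline with its head in the wide end. Do not tip the can over on the way, and leave the bottle and the jar standing where they are.

Things in the scene. Friction and masses are not known exactly. Their poses are not given: they have to be found in the camera images.
- tray: Grey plastic drawer tray, fixed, 174 (x) by 128 (y) mm, turned variously, origin under its centre. Floor 4 mm thick; walls and the solid parts between the compartments reach 13 mm above the hearth. Drawer front 20 mm high at the -x end. Two sunk compartments lie head to tail: the opener's on the +y side, the scraper's on the -y side; at the start the can stands in the scraper's blade bay.
- opener_place (a point): Where the opener's origin belongs, on the tray floor; axes as the tray's, opener head towards +x. Compartment in this frame, mm: handle slot x -68 to 26, y -18 to 18, running into the head bay x 26 to 86, y -27 to 27.
- scraper_place (a point): Where the scraper's origin belongs, on the tray floor; axes as the tray's, scraper blade towards -x. Compartment in this frame, mm: handle slot x -30 to 68, y -18 to 18, running into the blade bay x -98 to -30, y -35 to 35.
- opener: Steel bottle opener, 137 mm long. Origin on the underside, below the balance point; x along it towards the head, z up. Handle: bar x -60 to 30 mm, 22 mm wide, 20 mm high. Head: flat ring 42 mm across, 8 mm thick, at the bottom, centred at x 56 mm, joined by a short neck. Lies flat on the hearth.
- opener_tip (a point): Far end of the opener's ring head (x 77 mm, z 4 mm in the opener's frame).
- scraper: Scraper with a pale wooden handle and a flat steel blade, 150 mm long. Origin on the underside, below the balance point; x along it towards the blade, z up. Handle: bar x -60 to 30 mm, 24 mm wide, 20 mm high. Neck x 28 to 42 mm, 14 mm wide, 8 mm high. Blade: x 40 to 90 mm, 56 mm wide, 4 mm thick, at the bottom. Lies flat on the hearth.
- scraper_tip (a point): Middle of the scraper blade's front edge (x 90 mm, z 2 mm in the scraper's frame).
- can: Slim silver aluminium drinks can, 53 mm in diameter, 134 mm high, standing in the tray's blade bay. Origin at the centre of its underside, z up.
- board: Wooden board, fixed, 250 (x) by 100 (y) by 10 mm high, origin under its centre. The bottle stands on it near x +90 mm and the jar near x -90 mm (within 3 mm), both near y 0; the can belongs at x 0, y 0, on top (z 10 mm). The board may be turned any way.
- bottle: Amber glass bottle, 62 mm in diameter, 170 mm high with a narrow neck, standing on the board. Origin at the centre of its underside.
- jar: Clear jar with a twist lid, 72 mm in diameter, 100 mm high, standing on the board. Origin at the centre of its underside.
- crates: Two interlocking blue slatted crates stacked to one block, fixed: 280 (x) by 200 (y) by 200 mm high. Origin under the centre. Only an obstacle.

How it is judged:
At the end, for the whole second after the job is handed in: Tools rest flat (0.06 rad) on the floor of their own compartments, heads in the wide bays, within 12 mm (x), 10 mm (y), 3 mm (z) of place; the can rests upright on the board within 15 mm of its middle in x and y; bottle and jar upright, within 15 mm of their starts (x of opener in the frame of tray between -0.021 and 0.003 m and y of opener in the frame of tray between 0.022 and 0.042 m and z of opener in the frame of tray between 0.001 and 0.007 m and angle between each of opener, scraper's own z axis and vertical below 0.06 rad and linear speed of each of opener, scraper, can below 0.02 m/s and x of opener_tip in the frame of tray above 0.05 m and x of scraper in the frame of tray between 0.003 and 0.027 m and y of scraper in the frame of tray between -0.035 and -0.015 m and z of scraper in the frame of tray between 0.001 and 0.007 m and x of scraper_tip in the frame of tray below -0.055 m and x of can in the frame of board between -0.015 and 0.015 m and y of can in the frame of board between -0.015 and 0.015 m and z of can in the frame of board between 0.006 and 0.014 m and angle between each of can, bottle, jar's own z axis and vertical below 0.05 rad and distance of each of bottle, jar from where it was at the start of the episode below 0.015 m); the robot touches nothing.
It fails at once if the can was tipped over (more than 0.9 rad) (angle between can's own z axis and vertical above 0.9 rad).
It fails at once if the bottle or the jar was knocked away (30 mm) or tipped (0.3 rad) (distance of any of bottle, jar from where it was at the start of the episode above 0.03 m or angle between any of bottle, jar's own z axis and vertical above 0.3 rad).
It also fails if it takes over 72 s, if anything falls off the work surface, if the arm or the gripper's body presses on something with over 40 N, if the wrist force passes 120 N, or if a joint passes its speed limit or range.

## Robot

A 7-joint arm with a two-finger parallel gripper is mounted at the origin on the work surface. World frame = base frame: x ahead of the robot, y to its left, z up, the work surface at z = 0. Lengths are in m, angles in rad, forces in N, time in s.
With the tool pointing down it reaches from about 0.4 to 0.85 m from the base axis. Payload 10.4 kg.
Tool frame: the origin (TCP) lies between the finger pads; the fingertips stand env.nose_length ahead of it and the grasp point (between the pads) lies 2 mm behind it (env.nose_length is the distance from the TCP to the fingertips, in m); z points along the fingers, y is the line along which they close (so a half turn about z gives the same grasp; the last joint's range is limited). The gripper opens to 87 mm and grips with 3 to 60 N. Pads are 19 mm wide; open, the fingers measure 117 mm over their backs; the gripper's body (75 mm by 190 mm) begins 51 mm behind the grasp point.
Start: joints at [-1.183, 0.332, -0.065, 1.46, 0.022, 1.35, -0.088], TCP at [0.25, 0.573, 0.24] pointing down, gripper open.
Joint ranges: [-2.6, 2.6], [-0.5, 2.12], [-1.47, 1.34], [0.16, 2.42], [-1.27, 4.41], [0.06, 2.06], [-2.6, 2.6]. Speed limits (rad/s): [2.22, 2.22, 2.79, 2.79, 3.14, 3.14, 3.14].

## Interface

Orientations are given as a unit quaternion [w, x, y, z].
In Python, from plant import env, viewer gives the robot as it stands. The module is installed in compiled form; this text tells all that it offers.
- The arm moves only by the tool arm_command, never from a script. Its argument "moves" is a list that holds one entry, the list of rows, each a list of 5 numbers: the finger opening in cm, from 0 to 8.7, then the shift along the tool's x, y, z in cm, then the turn about the tool's z in rad. In form: [[[claw, tx, ty, tz, roll], ...]]. A call has 1 to 8 rows; each row is the pose to reach, as a shift and turn from the pose commanded when the call began, along the tool's axes at that moment; what a row does not reach only later rows make up. A row lasts 1/10 s, in which the tool goes at most 50 mm and 8.59 degrees, less where a joint would pass 70% of its speed; a pose out of reach is approached as far as the arm can. A call with a gripper value outside its range is refused whole. The fingers move at their own pace and stop on an object; "newtons" is the grip in N (left out, the last holds). Time passes only in rows, so rows that repeat a pose let the fingers close. It gives the time, the measured TCP pose, the force, the opening and the grip force at its end, in the units of the state.
- env.read_state(): the state, without advancing time (a new reading comes with each control period).
- viewer.camera(name): name is "scene" or "top" or "wrist"; returns a dict with "img" (420x560x3 uint8, red, green, blue), "fov_y" (degrees; the focal length in pixels is half the picture's height over the tangent of half this angle, whatever the lens; pixels are square), "cx", "cy" (the principal point, pixels), "dist" ([k1, k2, p1, p2, k3] as OpenCV has them; the pictures are not rectified), "camera_from_world" (4x4, takes a point from world to camera coordinates); the wrist camera has in their place "mount" (4x4, takes a point from camera to tool coordinates, whose origin is the TCP and whose axes are the flange's). Camera axes: x right, y up, looking along -z (the intrinsics and any distortion apply to the point x, -y, -z); pixel columns grow to the right and rows downward; lengths in m; the calibration is good to about 2 mm. A picture is of the moment at which its call begins: read the wrist's pose just before it. There is no depth.
- env.close_job(): hands the job in; it is judged then, once.
Trained networks look in the newest picture that a camera, given by its name, has taken for a name from the list of things; names that differ only in an ending like _2 or _b are one class to them, and where a whole thing is asked for, a point or a joint stands for the part that bears it (a point fixed in the world has none). Each returns a list of dicts, best first, with "p" (0 to 1); they miss things now and then, are a little off and sometimes report something else, mostly with a low value. They report only what shows in the picture. A call takes as long as a camera call.
- viewer.masks_of(camera, name): "region" (420x560 bool, what is visible of it) and "position" ([column, row] in pixels, amid what is visible of it).
The state is a dict: "time": time; "q": joint angles; "qvel": joint speeds; "joint_efforts": joint torques, N m; "eef_pos": TCP position; "tcp_rot": TCP orientation; "force": force on the tool from outside, world axes, zero at the start; "wrist_torque": the same for the moment, N m; "gripper_width": finger opening in m; "gripper_force": force on a finger pad.
Only numpy, scipy, OpenCV 4.12 (cv2) and the standard library are available. Lean on these libraries where they do the work, as an engineer would, in place of code of your own. Each camera call takes 0.05 s, during which the arm holds its last target. There are 200 camera calls.

## Working session

There is one attempt and no reset: what is moved stays moved. The work goes in short steps, Python scripts to look and compute and a tool call to move; the robot and the scene stay as the last step left them, time stands still between calls to the robot, and variables do not carry over. Pictures are saved under pics/ and viewed, at most 10 in all, crops included, and the job is handed in when it is done.

Besides the shell and the picture viewer there is one more tool, called after ">>>" as name(argument=value, ...), one argument or row to a line, values as JSON. arm_command: Moves the arm, as the interface text tells. Its arguments: {"type":"object","properties":{"moves":{"type":"array"},"newtons":{"type":"number"}},"required":["moves"]}

```bash
ls; mkdir -p pics
cat > h.py <<'E'
import numpy as np, cv2
from plant import env, viewer
from scipy.spatial.transform import Rotation as R
def K(c):
    f=210/np.tan(np.radians(c["fov_y"])/2)
    return np.array([[f,0,c["cx"]],[0,f,c["cy"]],[0,0,1.]])
def cfw(c,s=None):
    if "camera_from_world" in c: return np.array(c["camera_from_world"])
    T=np.eye(4);q=s["tcp_rot"];T[:3,:3]=R.from_quat([q[1],q[2],q[3],q[0]]).as_matrix();T[:3,3]=s["eef_pos"]
    return np.linalg.inv(T@np.array(c["mount"]))
F=np.diag([1,-1,-1.])
def unproj(c,M,uv,z):
    uv=np.asarray(uv,float).reshape(-1,1,2)
    n=cv2.undistortPoints(uv,K(c),np.array(c["dist"],float)).reshape(-1,2)
    d=np.c_[n,np.ones(len(n))]@F@M[:3,:3]  # R^T F d
    o=-M[:3,:3].T@M[:3,3]
    return o+d*((z-o[2])/d[:,2])[:,None]
def proj(c,M,P):
    P=np.asarray(P,float).reshape(-1,3)
    Q=(P@M[:3,:3].T+M[:3,3])@F
    return cv2.projectPoints(Q,np.zeros(3),np.zeros(3),K(c),np.array(c["dist"],float))[0].reshape(-1,2)
E
python3 - <<'E'
from h import *
s=env.read_state();print({k:np.round(v,3) for k,v in s.items()},env.nose_length)
for n in["top","scene","wrist"]:
    c=viewer.camera(n);cv2.imwrite(f"pics/{n}0.png",c["img"][:,:,::-1])
    M=cfw(c,s);print(n,"cam pos",np.round(-M[:3,:3].T@M[:3,3],3),"f",K(c)[0,0],np.round(c["dist"],3))
    for o in["tray","opener","scraper","can","board","bottle","jar","crates"]:
        for m in viewer.masks_of(n,o)[:2]:
            r=cv2.minAreaRect(np.argwhere(m["region"])[:,::-1].astype(np.float32))
            print(o,round(m["p"],2),np.round(m["position"]),m["region"].sum(),np.round(cv2.boxPoints(r)).astype(int).tolist(),np.round(unproj(c,M,m["position"],0.01)[0],3))
E
```

```text
pics
{'time': np.float64(0.0), 'q': array([-1.183,  0.333, -0.065,  1.461,  0.022,  1.35 , -0.088]), 'qvel': array([-0.   ,  0.002, -0.   , -0.001, -0.003,  0.   , -0.001]), 'joint_efforts': array([-0.0000e+00, -6.2324e+01,  2.4000e-02, -3.8990e+01, -6.1000e-02,
        4.0000e-02,  0.0000e+00]), 'eef_pos': array([0.249, 0.573, 0.239]), 'tcp_rot': array([-0.   ,  0.204,  0.979, -0.001]), 'force': array([ 0.131,  0.454, -0.021]), 'wrist_torque': array([-0.055, -0.001,  0.048]), 'gripper_force': np.float64(0.0), 'gripper_width': np.float64(0.087)} 0.017
top cam pos [ 0.416 -0.08   1.432] f 530.3400960053827 [-0.039  0.     0.     0.     0.   ]
tray 0.55 [139. 219.] 2742 [[101, 219], [131, 179], [187, 221], [157, 261]] [0.48 0.33 0.01]
opener 0.8 [362. 244.] 504 [[357, 218], [371, 218], [371, 269], [357, 269]] [ 0.418 -0.272  0.01 ]
scraper 0.58 [354. 180.] 722 [[340, 194], [354, 140], [374, 145], [360, 199]] [ 0.589 -0.249  0.01 ]
can 0.9 [152. 222.] 605 [[136, 227], [141, 206], [173, 215], [168, 236]] [0.473 0.292 0.01 ]
board 0.69 [252. 193.] 2274 [[211, 169], [241, 147], [296, 221],
[... 587 characters left out ...]
177]] [ 0.411 -0.255  0.01 ]
scraper 0.73 [229. 187.] 428 [[206, 185], [253, 178], [255, 190], [208, 196]] [ 0.622 -0.253  0.01 ]
can 0.84 [373. 271.] 1168 [[357, 291], [369, 238], [392, 244], [380, 296]] [0.439 0.243 0.01 ]
board 0.94 [295. 239.] 1260 [[256, 259], [296, 193], [327, 212], [287, 278]] [0.553 0.051 0.01 ]
bottle 0.67 [280. 237.] 1227 [[266, 202], [290, 202], [290, 263], [266, 263]] [0.586 0.023 0.01 ]
jar 0.92 [304. 201.] 918 [[293, 179], [318, 179], [318, 219], [293, 219]] [ 0.449 -0.075  0.01 ]
crates 0.93 [235. 118.] 5602 [[186, 86], [274, 68], [289, 142], [201, 159]] [ 0.422 -0.679  0.01 ]
wrist cam pos [0.181 0.603 0.383] f 318.905453845967 [0.015 0.    0.    0.    0.   ]
```

Run:
```python
import cv2
i=cv2.imread("pics/top0.png")[120:300,90:400]
cv2.imwrite("pics/t1.png",cv2.resize(i,None,fx=2.58,fy=2.58,interpolation=cv2.INTER_CUBIC))
i=cv2.imread("pics/scene0.png")[60:360,190:450]
cv2.imwrite("pics/s1.png",cv2.resize(i,None,fx=2,fy=2,interpolation=cv2.INTER_CUBIC))
```

```text
(no output)
```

View pics/t1.png

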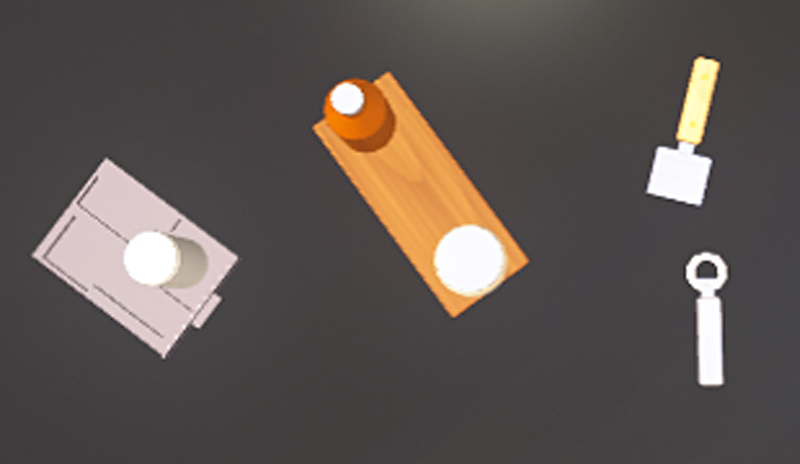

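View pics/s1.png

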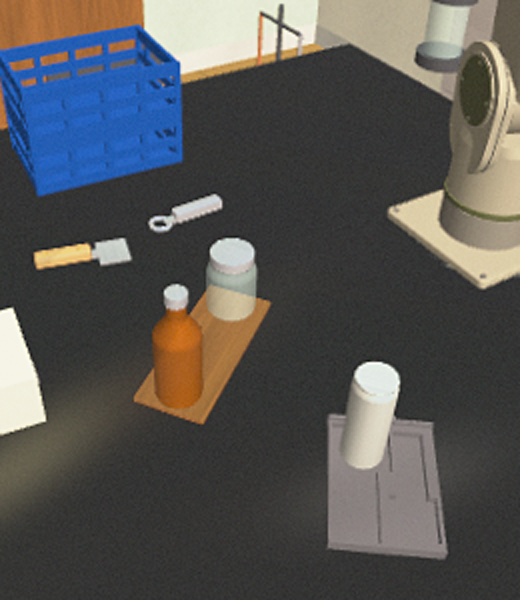

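```bash
cat >> h.py <<'E'
def yaw(s):
    q=s["tcp_rot"];y=R.from_quat([q[1],q[2],q[3],q[0]]).as_matrix()[:,1];return np.arctan2(y[1],y[0])
def go(s,x,y,z,psi):
    """shift (cm, tool axes) and roll to reach TCP x,y,z (m), yaw psi (deg)"""
    q=s["tcp_rot"];m=R.from_quat([q[1],q[2],q[3],q[0]]).as_matrix()
    t=m.T@(np.array([x,y,z])-s["eef_pos"])*100
    r=-(np.radians(psi)-yaw(s));r=(r+np.pi)%(2*np.pi)-np.pi
    return np.round(t,2),np.round(r,3)
E
python3 - <<'E'
from h import *
s=env.read_state()
c=viewer.camera("top");M=cfw(c)
def cr(p): return np.array(p)/2.58+[90,120]
for n,p,z in[("can",(151,258),.138),("jar",(470,260),.11),("bottle",(347,98),.18)]:print(n,unproj(c,M,cr(p),z)[0].round(3))
for n,P,z,dx,dy in[("board",[(316,126),(389,73),(527,262),(453,316)],.01,.25,.1),("tray",[(107,158),(33,255),(163,356),(238,259)],.013,.174,.128)]:
    w=unproj(c,M,cr(np.array(P,float)),z);print(n,w[:,:2].round(3).tolist(),w.mean(0).round(3),[round(np.linalg.norm(w[i]-w[i-1]),3) for i in range(4)])
    d=(w[1]+w[0]-w[2]-w[3]);print("ang",np.degrees(np.arctan2(d[1],d[0])))
for n,P,z in[("opener ring,end",[(707,270),(710,385)],.01),("scraper end,blade front",[(707,60),(677,197)],.01)]:
    w=unproj(c,M,cr(np.array(P,float)),z);d=w[0]-w[1];print(n,w.round(3).tolist(),np.linalg.norm(d),np.degrees(np.arctan2(d[1],d[0])))
print(go(s,.46,.27,.24,-52))
c=viewer.camera("wrist");print(np.array(c["mount"]).round(3))
E
```

```text
can [0.472 0.269 0.138]
jar [ 0.473 -0.034  0.11 ]
bottle [0.62  0.078 0.18 ]
board [[0.618, 0.132], [0.674, 0.056], [0.476, -0.09], [0.42, -0.014]] [0.547 0.021 0.01 ] [np.float64(0.246), np.float64(0.095), np.float64(0.246), np.float64(0.095)]
ang 36.3638357927553
tray [[0.583, 0.352], [0.48, 0.428], [0.376, 0.287], [0.477, 0.211]] [0.479 0.32  0.013] [np.float64(0.176), np.float64(0.127), np.float64(0.175), np.float64(0.127)]
ang 53.324054088221615
opener ring,end [[0.469, -0.277, 0.01], [0.35, -0.279, 0.01]] 0.11848033675719713 1.1684153541445146
scraper end,blade front [[0.689, -0.278, 0.01], [0.544, -0.246, 0.01]] 0.14817226084711504 -12.583902446752795
(array([-31.39, -19.38,  -0.05]), np.float64(2.068))
[[-0.     0.962  0.272  0.074]
 [ 1.    -0.     0.     0.   ]
 [ 0.     0.272 -0.962 -0.144]
 [ 0.     0.     0.     1.   ]]
```

>>> arm_command(
  moves=[
    [[8.7,-31.0,-20.5,0,1.2],[8.7,-31.0,-20.5,0,1.2],[8.7,-31.0,-20.5,0,1.2],[8.7,-31.0,-20.5,0,1.2],[8.7,-31.0,-20.5,0,1.2],[8.7,-31.0,-20.5,0,1.2],[8.7,-31.0,-20.5,0,1.2],[8.7,-31.0,-20.5,0,1.2]],
  ],
)

```text
time: 2.25
eef_pos: [0.4545, 0.2565, 0.24]
tcp_rot: [0.001, 0.725, 0.688, 0.0]
force: [-0.3, -0.2, 0.7]
gripper_width: 0.0872
gripper_force: 0.0
```

```bash
cat >> h.py <<'E'
def look(n,name=None,names=()):
    s=env.read_state();c=viewer.camera(n);M=cfw(c,s)
    if name: cv2.imwrite(f"pics/{name}.png",c["img"][:,:,::-1])
    return s,c,M
E
python3 - <<'E'
from h import *
s=env.read_state();print(s["time"],s["eef_pos"].round(4),np.degrees(yaw(s)),s["q"].round(3))
print(go(s,.471,.267,.24,-53.6),s["force"])
E
```

```text
2.25 [0.4545 0.2565 0.24  ] -2.9803788149620143 [-0.855  0.098  0.271  1.746 -0.026  1.301 -0.63 ]
(array([1.14, 1.6 , 0.  ]), np.float64(0.883)) [-0.26338843 -0.21927575  0.7304105 ]
```

>>> arm_command(
  moves=[
    [[8.7,1.1,1.6,0,0.88],[8.7,1.1,1.6,0,0.88],[8.7,1.1,1.6,0,0.88],[8.7,1.1,1.6,0,0.88],[8.7,1.1,1.6,0,0.88],[8.7,1.1,1.6,0,0.88],[8.7,1.1,1.6,0,0.88]],
  ],
)

```text
time: 2.95
eef_pos: [0.4683, 0.2717, 0.2396]
tcp_rot: [-0.0, 0.948, 0.319, 0.0]
force: [0.4, -0.6, -0.6]
gripper_width: 0.0867
gripper_force: 0.0
```

Run:
```python
from h import *
s,c,M=look("wrist")
print(s["eef_pos"].round(4),np.degrees(yaw(s)),s["q"].round(3))
im=c["img"][:,:,::-1].copy()
# overlay predicted outlines
def frame(x,y,a,pts,z): a=np.radians(a);return [(x+np.cos(a)*p-np.sin(a)*q,y+np.sin(a)*p+np.cos(a)*q,z) for p,q in pts]
tr=frame(.479,.32,53.3,[(-.087,-.064),(.087,-.064),(.087,.064),(-.087,.064)],.013)
t=np.linspace(0,6.28,40)
cn=[(.472+.0265*np.cos(k),.268+.0265*np.sin(k),.138) for k in t]
cb=[(.472+.0265*np.cos(k),.268+.0265*np.sin(k),.004) for k in t]
for P in(tr,cn,cb): cv2.polylines(im,[proj(c,M,P).round().astype(int)],True,(0,0,255),1)
cv2.imwrite("pics/w1.png",im)
for m in viewer.masks_of("wrist","can")[:1]+viewer.masks_of("wrist","tray")[:1]: print(m["p"],m["position"],m["region"].sum())
```

```text
[0.4683 0.2717 0.2396] -52.82574310932216 [-0.907  0.144  0.33   1.701 -0.048  1.305 -1.49 ]
0.56 [280.1, 201.2] 3767
0.65 [237.8, 128.7] 14816
```

View pics/w1.png

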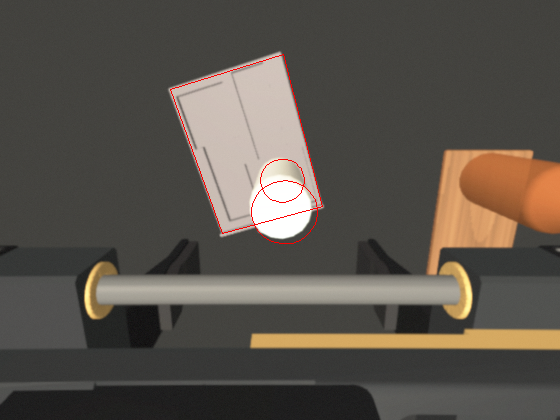

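Run:
```python
from h import *
s,c,M=look("wrist")
g=(c["img"].min(2)>225).astype(np.uint8)
n,l,st,ce=cv2.connectedComponentsWithStats(g)
k=l[209,281];pts=np.argwhere(l==k)[:,::-1].astype(np.float32);print(st[k],ce[k])
w=unproj(c,M,pts,.138);x,y=w[:,0],w[:,1]
print((x.min()+x.max())/2,(y.min()+y.max())/2,np.ptp(x),np.ptp(y), w.mean(0))
cx,cy=w[:,0].mean(),w[:,1].mean()
print(go(s,cx,cy,.118,-53.6))
```

```text
[ 250  175   61   63 2994] [279.44789579 206.49766199]
0.4727044042721553 0.27392320004456505 0.04928842171071485 0.05099265075948148 [0.47356508 0.27418884 0.138     ]
(array([ 0.57,  0.12, 12.16]), np.float64(0.019))
```

>>> arm_command(
  moves=[
    [[8.7,0.4,0.2,6,0],[8.7,0.4,0.2,12.3,0],[8.7,0.4,0.2,12.3,0],[8.7,0.4,0.2,12.3,0],[4.5,0.4,0.2,12.3,0],[4.5,0.4,0.2,12.3,0],[4.5,0.4,0.2,12.3,0],[4.5,0.4,0.2,12.3,0]],
  ],
  newtons=12,
)

```text
time: 3.95
eef_pos: [0.4733, 0.2729, 0.1178]
tcp_rot: [-0.0, 0.947, 0.32, 0.001]
force: [0.2, 0.1, 0.2]
gripper_width: 0.063
gripper_force: 0.0
```

>>> arm_command(
  moves=[
    [[4.5,0,0,0,0],[4.5,0,0,0,0],[4.5,0,0,0,0],[4.5,0,0,-1,0],[4.5,0,0,-2,0],[4.5,0,0,-5,0],[4.5,0,0,-5,0]],
  ],
)

```text
time: 4.65
eef_pos: [0.4745, 0.2734, 0.1706]
tcp_rot: [-0.001, 0.948, 0.32, 0.003]
force: [1.0, 0.2, -2.3]
gripper_width: 0.0525
gripper_force: 12.0
```

Run:
```python
from h import *
s=env.read_state();print(s["eef_pos"].round(4),np.degrees(yaw(s)),s["q"].round(3),s["force"])
print(go(s,.547,.0215,.18,-53.6))
```

```text
[0.4745 0.2734 0.1706] -52.72493821775697 [-0.896  0.208  0.329  1.78  -0.074  1.16  -1.465] [ 1.02151056  0.17880149 -2.28614161]
(array([-9.48, 24.44, -1.  ]), np.float64(0.015))
```

>>> arm_command(
  moves=[
    [[4.5,-1,2.5,-1,0.015],[4.5,-2.2,6,-1,0.015],[4.5,-3.6,9.5,-1,0.015],[4.5,-5,13,-1,0.015],[4.5,-6.4,16.5,-1,0.015],[4.5,-7.8,20,-1,0.015],[4.5,-9,23,-1,0.015],[4.5,-9.5,24.4,-1,0.015]],
  ],
)

```text
time: 5.45
eef_pos: [0.5449, 0.0163, 0.1764]
tcp_rot: [0.001, 0.951, 0.31, -0.0]
force: [0.6, -0.8, -3.7]
gripper_width: 0.0529
gripper_force: 12.0
```

Run:
```python
from h import *
s,c,M=look("wrist");t=viewer.camera("top");T=cfw(t)
print(s["eef_pos"].round(4),np.degrees(yaw(s)),s["force"])
def frame(x,y,a,pts,z): a=np.radians(a);return [(x+np.cos(a)*p-np.sin(a)*q,y+np.sin(a)*p+np.cos(a)*q,z) for p,q in pts]
b=frame(.547,.0215,36.4,[(-.125,-.05),(.125,-.05),(.125,.05),(-.125,.05)],.01)
m=frame(.547,.0215,36.4,[(0,-.05),(0,.05)],.01)
im=c["img"][:,:,::-1].copy();
for P in(b,m): cv2.polylines(im,[proj(c,M,P).round().astype(int)],True,(0,0,255),1)
cv2.imwrite("pics/w2.png",im)
print(go(s,.547,.0215,.127,-53.6))
```

```text
[0.5449 0.0163 0.1764] -53.836253081347294 [ 0.63414875 -0.75057939 -3.71825456]
(array([ 0.48, -0.3 ,  4.94]), np.float64(-0.004))
```

View pics/w2.png

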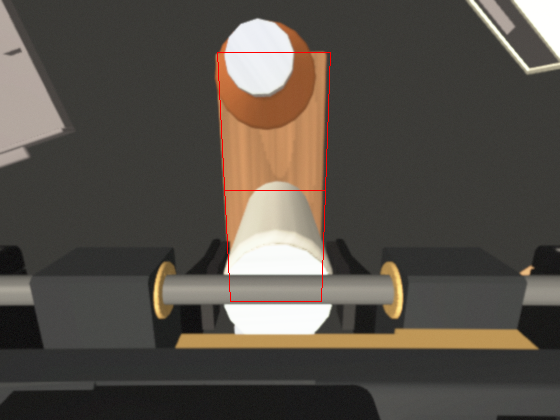

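>>> arm_command(
  moves=[
    [[4.5,0,0,1.5,0],[4.5,0,0,3,0],[4.5,0,0,4,0],[4.5,0,0,4,0],[4.5,0,0,4,0]],
  ],
)

```text
time: 6.05
eef_pos: [0.545, 0.0211, 0.1368]
tcp_rot: [-0.0, 0.95, 0.313, -0.0]
force: [-0.5, -0.1, -3.0]
gripper_width: 0.0529
gripper_force: 12.0
```

Run:
```python
from h import *
s=env.read_state()
print(s["eef_pos"].round(4),s["force"],go(s,.547,.0215,.1235,-53.6))
```

```text
[0.545  0.0211 0.1368] [-0.49437255 -0.10809695 -3.00547615] (array([0.19, 0.09, 1.33]), np.float64(0.001))
```

>>> arm_command(
  moves=[
    [[4.5,0.2,0.1,0.6,0],[4.5,0.2,0.1,1.1,0],[4.5,0.2,0.1,1.2,0],[4.5,0.2,0.1,1.2,0],[4.5,0.2,0.1,1.2,0]],
  ],
)

```text
time: 6.55
eef_pos: [0.5473, 0.0211, 0.1247]
tcp_rot: [-0.0, 0.95, 0.313, 0.0]
force: [-0.2, -1.3, -2.2]
gripper_width: 0.0528
gripper_force: 12.0
```

>>> arm_command(
  moves=[
    [[4.5,0,0,0.1,0],[4.5,0,0,0.15,0],[4.5,0,0,0.2,0],[4.5,0,0,0.2,0]],
  ],
)

```text
time: 6.95
eef_pos: [0.5475, 0.0213, 0.1231]
tcp_rot: [-0.0, 0.95, 0.313, 0.0]
force: [-1.9, 1.0, 5.5]
gripper_width: 0.0528
gripper_force: 12.0
```

Contact; release and rise.

>>> arm_command(
  moves=[
    [[6.5,0,0,0,0],[8.7,0,0,0,0],[8.7,0,0,0,0],[8.7,0,0,0,0],[8.7,0,0,0,0],[8.7,0,0,0,0]],
  ],
)

```text
time: 7.55
eef_pos: [0.5472, 0.0212, 0.1225]
tcp_rot: [-0.0, 0.95, 0.313, 0.0]
force: [-0.7, -0.2, -0.5]
gripper_width: 0.0856
gripper_force: 0.0
```

>>> arm_command(
  moves=[
    [[8.7,0,0,-2,0],[8.7,0,0,-6,0],[8.7,0,0,-11,0],[8.7,0,0,-12,0],[8.7,0,0,-12,0]],
  ],
)

```text
time: 8.05
eef_pos: [0.5482, 0.0213, 0.2445]
tcp_rot: [-0.0, 0.95, 0.313, 0.002]
force: [-0.4, -0.3, -0.8]
gripper_width: 0.087
gripper_force: 0.0
```

Run:
```python
from h import *
s=env.read_state()
print(s["eef_pos"].round(4),s["force"],s["time"])
# opener: ring (.469,-.277), end (.35,-.279): grasp pt 58mm from handle end
print("opener",go(s,.41,-.276,.2,-89))
s,c,M=look("top","top2")
for o in["can","bottle","jar"]:
    for m in viewer.masks_of("top",o)[:1]: print(o,round(m["p"],2),np.round(m["position"]),m["region"].sum())
```

```text
[0.5482 0.0213 0.2445] [-0.37148432 -0.33583969 -0.78697034] 8.05
opener (array([-28.79,  15.7 ,   4.36]), np.float64(0.618))
bottle 0.59 [144. 218.] 3196
jar 0.85 [273. 219.] 563
```

>>> arm_command(
  moves=[
    [[8.7,-28.8,15.7,0,0.62],[8.7,-28.8,15.7,0,0.62],[8.7,-28.8,15.7,0,0.62],[8.7,-28.8,15.7,0,0.62],[8.7,-28.8,15.7,0,0.62],[8.7,-28.8,15.7,0,0.62],[8.7,-28.8,15.7,0,0.62],[8.7,-28.8,15.7,4,0.62]],
  ],
)

```text
time: 9.05
eef_pos: [0.4081, -0.2814, 0.2049]
tcp_rot: [0.001, 1.0, 0.005, 0.003]
force: [0.9, 0.9, -1.1]
gripper_width: 0.087
gripper_force: 0.0
```

>>> arm_command(
  moves=[
    [[8.7,0,0,0,0],[8.7,0,0,0,0],[8.7,0,0,0,0]],
  ],
)

```text
time: 9.35
eef_pos: [0.4094, -0.2757, 0.2034]
tcp_rot: [0.0, 1.0, 0.009, 0.0]
force: [0.6, -0.1, -0.1]
gripper_width: 0.087
gripper_force: 0.0
```

Run:
```python
from h import *
s,c,M=look("wrist","w3")
print(s["eef_pos"].round(4),np.degrees(yaw(s)),s["force"],s["q"].round(2))
for o,z in(("opener",.02),("scraper",.004)):
  for m in viewer.masks_of("wrist",o)[:1]:
    p=np.argwhere(m["region"])[:,::-1].astype(float)
    w=unproj(c,M,p,z)[:,:2].astype(np.float32);r=cv2.minAreaRect(w)
    mu,ev=cv2.PCACompute(w,None);e=ev[0];t=(w-mu)@e
    print(o,m["p"],len(p),np.round(p.min(0)),p.max(0),"rect",np.round(r[0],4),np.round(r[1],4),"pca ang",np.degrees(np.arctan2(e[1],e[0])),"ends",(mu+t.min()*e).round(4),(mu+t.max()*e).round(4))
```

```text
[ 0.4094 -0.2757  0.2034] -89.01505783740666 [ 0.60340281 -0.06760532 -0.12545615] [-0.3   0.06  0.84  1.89 -0.04  1.22 -1.  ]
opener 0.74 2633 [259. 115.] [297. 242.] rect [ 0.4189 -0.2757] [0.1341 0.0382] pca ang 1.1944528 ends [[ 0.3518 -0.2773]] [[ 0.4859 -0.2745]]
scraper 0.9 3261 [217.   0.] [285.  61.] rect [ 0.5663 -0.2472] [0.0571 0.0514] pca ang 95.909744 ends [[ 0.5691 -0.281 ]] [[ 0.5621 -0.2129]]
```

View pics/w3.png

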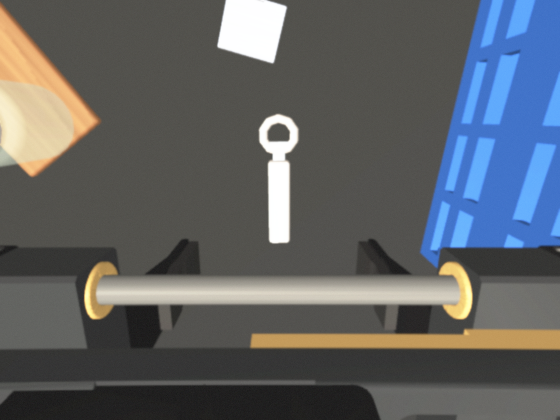

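>>> arm_command(
  moves=[
    [[6,0.15,0,5,0],[5,0.15,0,10,0],[5,0.15,0,14,0],[5,0.15,0,16.5,0],[5,0.15,0,17.5,0],[5,0.15,0,17.5,0],[5,0.15,0,17.5,0],[5,0.15,0,17.5,0]],
  ],
  newtons=30,
)

```text
time: 10.3
eef_pos: [0.4114, -0.2765, 0.0291]
tcp_rot: [0.0, 1.0, 0.008, 0.001]
force: [0.1, 0.3, 0.5]
gripper_width: 0.0504
gripper_force: 0.0
```

>>> arm_command(
  moves=[
    [[1.5,0,0,0,0],[1.5,0,0,0,0],[1.5,0,0,0,0],[1.5,0,0,0,0],[1.5,0,0,0,0],[1.5,0,0,0,0],[1.5,0,0,0,0],[1.5,0,0,0,0]],
  ],
)

```text
time: 11.1
eef_pos: [0.4102, -0.2762, 0.0276]
tcp_rot: [-0.0, 1.0, 0.008, 0.0]
force: [-0.9, -0.0, 3.0]
gripper_width: 0.0215
gripper_force: 30.0
```

>>> arm_command(
  moves=[
    [[1.5,0,0,-2,0],[1.5,0,0,-6,0],[1.5,0,0,-11,0],[1.5,0,0,-16,0],[1.5,0,0,-20,0],[1.5,0,0,-20,0]],
  ],
)

```text
time: 11.7
eef_pos: [0.4122, -0.2774, 0.2322]
tcp_rot: [0.001, 1.0, 0.008, 0.004]
force: [0.7, -0.2, -0.9]
gripper_width: 0.0215
gripper_force: 30.0
```

Run:
```python
from h import *
s,c,M=look("wrist")
print(s["eef_pos"].round(4),np.degrees(yaw(s)),s["force"],s["wrist_torque"],s["gripper_width"])
for m in viewer.masks_of("wrist","opener")[:1]:
    p=np.argwhere(m["region"])[:,::-1]; print(m["p"],len(p),p.min(0),p.max(0))
print(go(s,.448,.332,.22,-36.9))
```

```text
[ 0.4122 -0.2774  0.2322] -89.10908687979035 [ 0.7356438  -0.18107552 -0.94947012] [-0.03079692  0.14198033 -0.03680831] 0.02149661175701568
0.62 7852 [238 113] [315 333]
(array([  4.52, -60.88,   1.16]), np.float64(-0.911))
```

>>> arm_command(
  moves=[
    [[1.5,0.5,-4,0,-0.1],[1.5,1,-9,0,-0.2],[1.5,1.2,-14,0,-0.35],[1.5,1.5,-19,0,-0.5],[1.5,2,-24,0,-0.6],[1.5,2.5,-29,0,-0.75],[1.5,2.6,-34,0,-0.85],[1.5,3,-38,0,-0.9]],
  ],
)

```text
time: 12.6
eef_pos: [0.4325, 0.1068, 0.2253]
tcp_rot: [-0.0, 0.896, 0.445, -0.002]
force: [0.2, 0.8, -0.5]
gripper_width: 0.0215
gripper_force: 30.0
```

Run:
```python
from h import *
s=env.read_state()
print(s["eef_pos"].round(4),np.degrees(yaw(s)),s["q"].round(2),go(s,.448,.332,.22,-36.9))
```

```text
[0.4325 0.1068 0.2253] -37.200842588069996 [-0.78 -0.08  0.42  1.95  0.03  1.28 -1.02] (array([ 18.87, -12.38,   0.5 ]), np.float64(-0.005))
```

>>> arm_command(
  moves=[
    [[1.5,4,-2.5,0,0],[1.5,8,-5.2,0,0],[1.5,12,-8,0,0],[1.5,16,-10.5,0,0],[1.5,19,-12.5,0,0],[1.5,19,-12.5,4,0],[1.5,19,-12.5,8,0],[1.5,19,-12.5,8,0]],
  ],
)

```text
time: 13.4
eef_pos: [0.4472, 0.3282, 0.1402]
tcp_rot: [0.002, 0.897, 0.442, -0.006]
force: [-1.0, -0.4, -2.6]
gripper_width: 0.0215
gripper_force: 30.0
```

>>> arm_command(
  moves=[
    [[1.5,0,0,0,0],[1.5,0,0,0,0]],
  ],
)

```text
time: 13.6
eef_pos: [0.4516, 0.3313, 0.1491]
tcp_rot: [-0.0, 0.897, 0.442, 0.001]
force: [-0.1, -0.4, -1.0]
gripper_width: 0.0215
gripper_force: 30.0
```

```bash
cat >> h.py <<'E'
def frame(x,y,a,pts,z): a=np.radians(a);return [(x+np.cos(a)*p-np.sin(a)*q,y+np.sin(a)*p+np.cos(a)*q,z) for p,q in pts]
E
python3 - <<'E'
from h import *
s,c,M=look("wrist","w4raw")
print(s["eef_pos"].round(4),np.degrees(yaw(s)),s["force"],go(s,.448,.332,.033,-36.9))
im=c["img"][:,:,::-1].copy()
tr=frame(.479,.32,53.3,[(-.087,-.064),(.087,-.064),(.087,.064),(-.087,.064)],.013)
T=np.array([-.009,.032]);op=[T+p for p in np.array([(-68,-18),(26,-18),(26,-27),(86,-27),(86,27),(26,27),(26,18),(-68,18)])/1000]
S=np.array([.015,-.025]);sc=[S+p for p in np.array([(68,-18),(-30,-18),(-30,-35),(-98,-35),(-98,35),(-30,35),(-30,18),(68,18)])/1000]
for P in(tr,frame(.479,.32,53.3,op,.013),frame(.479,.32,53.3,sc,.013)): cv2.polylines(im,[proj(c,M,P).round().astype(int)],True,(0,0,255),1)
cv2.imwrite("pics/w4.png",cv2.resize(im,None,fx=1.4,fy=1.4))
E
```

```text
[0.4516 0.3313 0.1491] -37.56436176951749 [-0.11833868 -0.37779731 -1.01468693] (array([-0.19, -0.33, 11.61]), np.float64(-0.012))
```

View pics/w4.png

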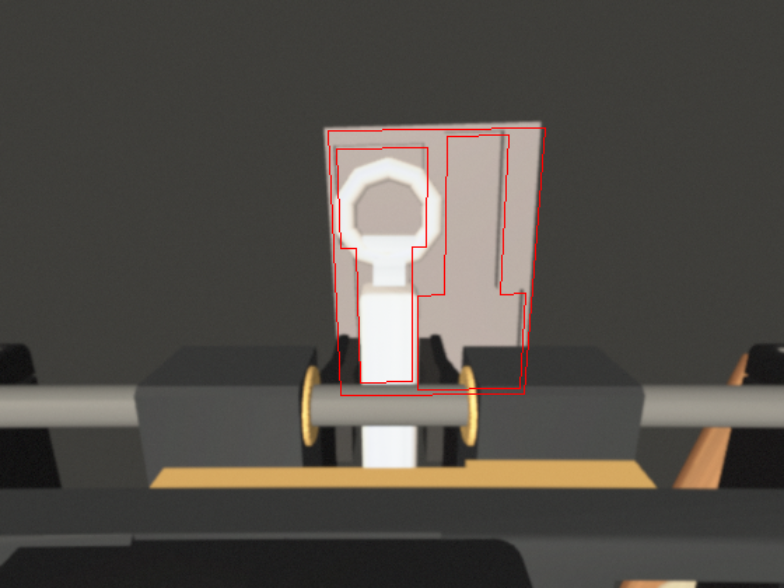

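>>> arm_command(
  moves=[
    [[1.5,0,-0.5,3,-0.02],[1.5,0,-0.5,6,-0.02],[1.5,0,-0.5,8,-0.02],[1.5,0,-0.5,9,-0.02],[1.5,0,-0.5,9,-0.02],[1.5,0,-0.5,9,-0.02]],
  ],
)

```text
time: 14.25
eef_pos: [0.4476, 0.3348, 0.0591]
tcp_rot: [-0.0, 0.893, 0.451, 0.001]
force: [0.4, -0.5, -1.6]
gripper_width: 0.0217
gripper_force: 30.0
```

Run:
```python
from h import *
s=env.read_state()
print(s["eef_pos"].round(4),np.degrees(yaw(s)),s["force"],go(s,.4477,.3341,.032,-36.5))
```

```text
[0.4476 0.3348 0.0591] -36.39044758422498 [ 0.42290762 -0.49927547 -1.58271798] (array([-0.06,  0.04,  2.71]), np.float64(0.002))
```

>>> arm_command(
  moves=[
    [[1.5,0,0,1,0],[1.5,0,0,1.8,0],[1.5,0,0,2.3,0],[1.5,0,0,2.6,0],[1.5,0,0,2.7,0],[1.5,0,0,2.7,0]],
  ],
)

```text
time: 14.85
eef_pos: [0.4466, 0.334, 0.0315]
tcp_rot: [-0.0, 0.893, 0.451, -0.001]
force: [-7.1, -5.4, 15.4]
gripper_width: 0.022
gripper_force: 30.0
```

>>> arm_command(
  moves=[
    [[1.5,0,0,-0.1,0],[4,0,0,-0.1,0],[5,0,0,-0.1,0],[5,0,0,-0.1,0],[5,0,0,-0.1,0]],
  ],
)

```text
time: 15.35
eef_pos: [0.4469, 0.3342, 0.0315]
tcp_rot: [-0.0, 0.893, 0.451, 0.0]
force: [0.3, 0.0, 0.2]
gripper_width: 0.0449
gripper_force: 0.0
```

>>> arm_command(
  moves=[
    [[5,0,0,-2,0],[5,0,0,-6,0],[5,0,0,-11,0],[5,0,0,-15,0],[5,0,0,-19,0],[5,0,0,-19,0],[5,0,0,-19,0]],
  ],
)

```text
time: 16.05
eef_pos: [0.4471, 0.3344, 0.2221]
tcp_rot: [-0.0, 0.893, 0.451, 0.001]
force: [-0.1, 0.4, 0.6]
gripper_width: 0.0502
gripper_force: 0.0
```

Run:
```python
from h import *
s,c,M=look("wrist","w5raw")
print(s["eef_pos"].round(4),np.degrees(yaw(s)),s["force"])
im=c["img"][:,:,::-1].copy()
cv2.imwrite("pics/w5.png",cv2.resize(im[60:360,100:460],None,fx=2,fy=2,interpolation=cv2.INTER_CUBIC))
# scraper: balance point 60mm from handle end (.689,-.278) toward blade
print(go(s,.631,-.264,.22,-101.5))
```

```text
[0.4471 0.3344 0.2221] -36.37844410156422 [-0.11063379  0.37681955  0.60488419]
(array([-37.27,  50.3 ,   0.15]), np.float64(1.137))
```

View pics/w5.png

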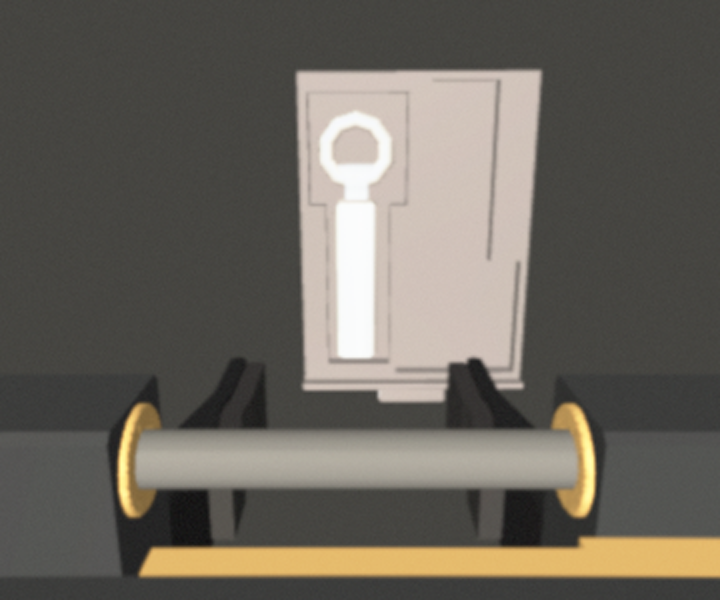

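>>> arm_command(
  moves=[
    [[8,-2.4,3.2,-1,0.14],[8,-5,6.7,-1,0.28],[8,-8,10.7,-1,0.42],[8,-11,14.7,-1,0.56],[8,-14,18.8,-1,0.7],[8,-17,22.8,-1,0.84],[8,-20,26.8,-1,0.98],[8,-23,31,-1,1.1]],
  ],
)

```text
time: 16.9
eef_pos: [0.5586, -0.0346, 0.23]
tcp_rot: [0.0, 0.996, -0.085, -0.001]
force: [1.3, -0.1, 1.0]
gripper_width: 0.0801
gripper_force: 0.0
```

Run:
```python
from h import *
s=env.read_state()
print(s["eef_pos"].round(4),np.degrees(yaw(s)),s["q"].round(2),go(s,.631,-.264,.2,-101.5))
```

```text
[ 0.5586 -0.0346  0.23  ] -99.72322776969311 [-0.58  0.21  0.65  1.68 -0.13  1.29 -1.65] (array([11.01, 21.39,  3.  ]), np.float64(0.031))
```

>>> arm_command(
  moves=[
    [[8,2,4,0,0.04],[8,4,8,0,0.04],[8,6,12,0,0.04],[8,8,16,1,0.04],[8,10,19,2,0.04],[8,11,21.4,3,0.04],[8,11,21.4,3,0.04],[8,11,21.4,3,0.04]],
  ],
)

```text
time: 17.7
eef_pos: [0.6318, -0.2621, 0.1993]
tcp_rot: [-0.0, 0.995, -0.103, -0.002]
force: [0.5, 0.4, 0.3]
gripper_width: 0.0799
gripper_force: 0.0
```

Run:
```python
from h import *
s,c,M=look("wrist","w6")
print(s["eef_pos"].round(4),np.degrees(yaw(s)),s["force"],s["q"].round(2))
m=viewer.masks_of("wrist","scraper")[0]
p=np.argwhere(m["region"])[:,::-1].astype(float)
w=unproj(c,M,p,.02)[:,:2].astype(np.float32)
mu,ev=cv2.PCACompute(w,None);e=ev[0];t=(w-mu)@e
print(m["p"],len(p),p.min(0),p.max(0),"ang",np.degrees(np.arctan2(e[1],e[0])),"ends z.02",(mu+t.min()*e).round(4),(mu+t.max()*e).round(4))
w2=unproj(c,M,p,.004)[:,:2];
# handle only: points farthest in +x
if e[0]<0:e=-e
t=(w-mu)@e;h=w[t>t.max()-.08];mh,eh=cv2.PCACompute(h,None);f=eh[0]*np.sign(eh[0][0]);th=(h-mh)@f
print("handle ang",np.degrees(np.arctan2(f[1],f[0])),"end",mh+th.max()*f,"width",np.ptp((h-mh)@eh[1]))
o=(mh+th.max()*f-.06*f)[0];print("origin",o,go(s,o[0],o[1],.0285,np.degrees(np.arctan2(f[1],f[0]))-90))
```

```text
[ 0.6318 -0.2621  0.1993] -101.78874200156727 [0.45737631 0.44830841 0.31436323] [-0.14  0.56  0.69  1.37 -0.36  1.34 -1.22]
0.69 4020 [251. 133.] [301. 264.] ang -13.8335 ends z.02 [[ 0.5504 -0.2426]] [[ 0.6891 -0.2767]]
handle ang -13.883875 end [[ 0.68913126 -0.2765426 ]] width 0.024184473
origin [ 0.63088423 -0.2621453 ] (array([-0.03,  0.02, 17.09]), np.float64(0.037))
```

View pics/w6.png

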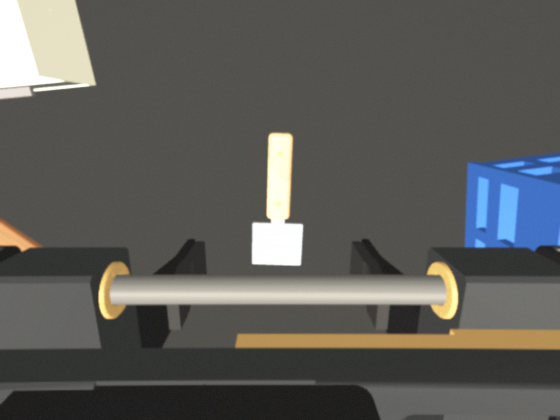

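>>> arm_command(
  moves=[
    [[6,0,0,5,0.03],[5,0,0,10,0.03],[5,0,0,14,0.03],[5,0,0,16,0.03],[5,0,0,17.1,0.03],[5,0,0,17.1,0.03],[5,0,0,17.1,0.03],[5,0,0,17.1,0.03]],
  ],
)

```text
time: 18.6
eef_pos: [0.6338, -0.2619, 0.0324]
tcp_rot: [0.0, 0.993, -0.117, 0.001]
force: [-0.4, 0.9, 0.4]
gripper_width: 0.0502
gripper_force: 0.0
```

>>> arm_command(
  moves=[
    [[1.5,0,0,0,0],[1.5,0,0,0,0],[1.5,0,0,0,0],[1.5,0,0,0,0],[1.5,0,0,0,0],[1.5,0,0,0,0],[1.5,0,0,0,0],[1.5,0,0,0,0]],
  ],
)

```text
time: 19.4
eef_pos: [0.6328, -0.2618, 0.0306]
tcp_rot: [0.0, 0.993, -0.117, 0.0]
force: [-1.5, -0.8, 1.7]
gripper_width: 0.0237
gripper_force: 30.0
```

Run:
```python
from h import *
s=env.read_state()
print(s["eef_pos"].round(4),np.degrees(yaw(s)),s["force"],s["gripper_width"])
```

```text
[ 0.6328 -0.2618  0.0306] -103.42124523262403 [-1.47183166 -0.76768243  1.72916915] 0.02367648463955368
```

>>> arm_command(
  moves=[
    [[1.5,0,0,-1.5,0],[1.5,0,0,-4,0],[1.5,0,0,-8,0],[1.5,0,0,-12,0],[1.5,0,0,-16,0],[1.5,0,0,-20,0],[1.5,0,0,-22,0],[1.5,0,0,-22,0]],
  ],
  newtons=40,
)

```text
time: 20.2
eef_pos: [0.6337, -0.2626, 0.2551]
tcp_rot: [0.001, 0.993, -0.117, 0.003]
force: [-0.2, -0.6, -0.9]
gripper_width: 0.0233
gripper_force: 40.0
```

Run:
```python
from h import *
s=env.read_state()
print(s["eef_pos"].round(4),np.degrees(yaw(s)),s["force"],s["gripper_width"],go(s,.509,.321,.25,-36.2))
```

```text
[ 0.6337 -0.2626  0.2551] -103.43535501930847 [-0.15600744 -0.55973602 -0.87689183] 0.023318347711168984 (array([-25.69, -53.86,   0.34]), np.float64(-1.173))
```

>>> arm_command(
  moves=[
    [[1.5,-1.5,-3,0,-0.1],[1.5,-3.3,-7,0,-0.25],[1.5,-5.2,-11,0,-0.4],[1.5,-7.2,-15,0,-0.55],[1.5,-9.1,-19,0,-0.7],[1.5,-11,-23,0,-0.85],[1.5,-12.9,-27,0,-1.0],[1.5,-14.8,-31,0,-1.15]],
  ],
)

```text
time: 21.0
eef_pos: [0.5595, 0.0758, 0.25]
tcp_rot: [-0.0, 0.896, 0.445, -0.0]
force: [0.9, 0.3, -0.3]
gripper_width: 0.023
gripper_force: 40.0
```

Run:
```python
from h import *
s=env.read_state()
print(s["eef_pos"].round(4),np.degrees(yaw(s)),s["gripper_width"],go(s,.509,.321,.15,-36.2))
```

```text
[0.5595 0.0758 0.25  ] -37.16734051437179 0.02299058438796946 (array([ 16.49, -18.83,  10.  ]), np.float64(-0.017))
```

>>> arm_command(
  moves=[
    [[1.5,2.7,-3.1,0,-0.01],[1.5,5.4,-6.2,0,-0.01],[1.5,8.5,-9.5,0,-0.01],[1.5,11.5,-13,0,-0.01],[1.5,14.5,-16.5,2,-0.01],[1.5,16.5,-18.8,5,-0.01],[1.5,16.5,-18.8,8,-0.01],[1.5,16.5,-18.8,10,-0.01]],
  ],
)

```text
time: 21.8
eef_pos: [0.5101, 0.32, 0.1473]
tcp_rot: [0.0, 0.894, 0.448, -0.002]
force: [0.3, -0.8, -1.6]
gripper_width: 0.0234
gripper_force: 40.0
```

>>> arm_command(
  moves=[
    [[1.5,0,0,0,0],[1.5,0,0,0,0],[1.5,0,0,0,0]],
  ],
)

```text
time: 22.1
eef_pos: [0.5129, 0.3197, 0.152]
tcp_rot: [-0.0, 0.895, 0.446, 0.001]
force: [0.8, 0.8, 0.1]
gripper_width: 0.0234
gripper_force: 40.0
```

Run:
```python
from h import *
s,c,M=look("wrist")
print(s["eef_pos"].round(4),np.degrees(yaw(s)),s["force"],s["gripper_width"],go(s,.509,.321,.06,-36.2))
im=c["img"][:,:,::-1].copy()
X=(.479,.322,53.6)
S=np.array([.015,-.025]);sc=[S+p for p in np.array([(68,-18),(-30,-18),(-30,-35),(-98,-35),(-98,35),(-30,35),(-30,18),(68,18)])/1000]
cv2.polylines(im,[proj(c,M,frame(*X,sc,.013)).round().astype(int)],True,(0,0,255),1)
a=yaw(s);v=np.degrees(a)+90 # handle dir +x tool
h=[(-.088,-.028),(-.038,-.028),(-.038,.028),(-.088,.028)]
hd=[(-.03,-.012),(.062,-.012),(.062,.012),(-.03,.012)]
z=s["eef_pos"][2]-.0306
for P,zz in((h,z),(hd,z+.02)): cv2.polylines(im,[proj(c,M,frame(s["eef_pos"][0],s["eef_pos"][1],v,P,zz)).round().astype(int)],True,(0,255,0),1)
cv2.imwrite("pics/w7.png",cv2.resize(im,None,fx=1.4,fy=1.4))
```

```text
[0.5129 0.3197 0.152 ] -36.982179825726845 [0.83127353 0.83854718 0.05201276] 0.023400125972939813 (array([-0.15, -0.39,  9.2 ]), np.float64(-0.014))
```

View pics/w7.png

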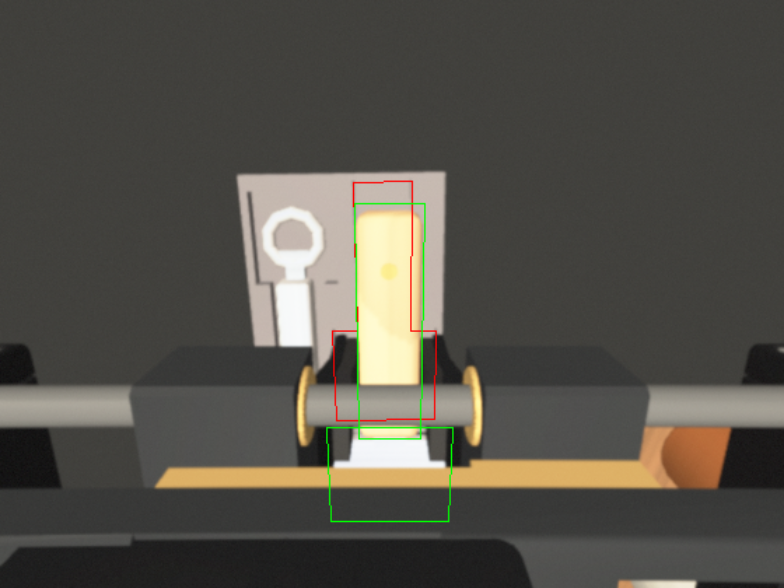

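>>> arm_command(
  moves=[
    [[1.5,-0.1,-0.4,3,-0.014],[1.5,-0.1,-0.4,6,-0.014],[1.5,-0.1,-0.4,8,-0.014],[1.5,-0.1,-0.4,9.2,-0.014],[1.5,-0.1,-0.4,9.2,-0.014],[1.5,-0.1,-0.4,9.2,-0.014],[1.5,-0.1,-0.4,9.2,-0.014]],
  ],
)

```text
time: 22.85
eef_pos: [0.5093, 0.3217, 0.0601]
tcp_rot: [-0.0, 0.892, 0.453, 0.001]
force: [0.7, 0.3, -1.1]
gripper_width: 0.0229
gripper_force: 40.0
```

Run:
```python
from h import *
s=env.read_state()
print(s["eef_pos"].round(4),np.degrees(yaw(s)),s["force"],s["gripper_width"],go(s,.509,.321,.035,-36.2))
```

```text
[0.5093 0.3217 0.0601] -36.16261460064025 [ 0.66199655  0.31880122 -1.08883545] 0.022928207680236467 (array([-0.08,  0.02,  2.51]), np.float64(0.001))
```

>>> arm_command(
  moves=[
    [[1.5,0,0,1,0],[1.5,0,0,1.8,0],[1.5,0,0,2.2,0],[1.5,0,0,2.4,0],[1.5,0,0,2.5,0],[1.5,0,0,2.5,0]],
  ],
)

```text
time: 23.45
eef_pos: [0.5081, 0.3209, 0.0345]
tcp_rot: [-0.0, 0.892, 0.453, -0.001]
force: [-6.3, -4.5, 12.6]
gripper_width: 0.0233
gripper_force: 40.0
```

Down on the floor as expected (same signature as the opener); release and rise.

>>> arm_command(
  moves=[
    [[1.5,0,0,-0.05,0],[4,0,0,-0.05,0],[5,0,0,-0.05,0],[5,0,0,-0.05,0],[5,0,0,-0.05,0]],
  ],
)

```text
time: 23.95
eef_pos: [0.5084, 0.3212, 0.0339]
tcp_rot: [0.0, 0.892, 0.453, -0.0]
force: [-0.7, 0.2, -0.5]
gripper_width: 0.0457
gripper_force: 0.0
```

>>> arm_command(
  moves=[
    [[5,0,0,-2,0],[5,0,0,-6,0],[5,0,0,-11,0],[5,0,0,-15,0],[5,0,0,-19,0],[5,4,0,-22,0],[5,0,0,-22,0],[5,0,0,-22,0]],
  ],
)

```text
time: 24.75
eef_pos: [0.5083, 0.3189, 0.2529]
tcp_rot: [0.001, 0.892, 0.452, -0.001]
force: [0.6, -1.1, -0.6]
gripper_width: 0.0499
gripper_force: 0.0
```

Run:
```python
from h import *
s,c,M=look("wrist");t=viewer.camera("scene")
print(s["eef_pos"].round(4),s["time"])
a=cv2.resize(c["img"][50:350,100:400,::-1],(400,400)*1 if 0 else (400,400),interpolation=cv2.INTER_CUBIC)
b=cv2.resize(t["img"][160:360,230:430,::-1],(400,400),interpolation=cv2.INTER_CUBIC)
cv2.imwrite("pics/f.png",np.hstack([a,b]))
T=cfw(t)
for n,z in(("bottle",.01),("jar",.01),("can",.01)):
    m=viewer.masks_of("scene",n)
    if m: p=np.argwhere(m[0]["region"]);print(n,round(m[0]["p"],2),p.min(0),p.max(0),m[0]["position"])
X=(.547,.0215,36.4);print("expected can base/top px",proj(t,T,[(.547,.0215,.01),(.547,.0215,.144)]).round(1).tolist())
```

```text
[0.5083 0.3189 0.2529] 24.75
bottle 0.59 [203 266] [262 290] [277.4, 236.0]
jar 0.83 [180 294] [219 317] [306.3, 199.8]
can 0.96 [188 283] [237 303] [292.7, 210.5]
expected can base/top px [[291.8, 231.6], [291.8, 193.7]]
```

View pics/f.png

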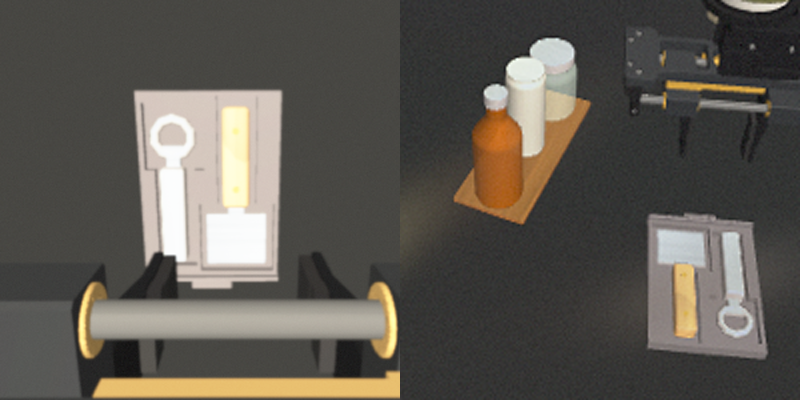

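```bash
python3 -c "
from plant import env
print(env.close_job())"
```

```text
the job is handed in; nothing more can be done
None
```

I handed the job in at about 25 s; the hand-in call gave no verdict. In the last pictures the can stands upright mid-board between the bottle and the jar, both still standing in place, and the opener and scraper lie flat in their own compartments with heads in the wide ends.

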